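# Make up a cutting kit and a finishing kit for the glass class

### The job

Make up two kits from the stock laid out just left of the two kit boards: on the square-ended board with the square well, lay the glass cutter in both notches of the rest and stand the oil bottle upright in the well; on the round-ended board with the round well, lay the abrasive stone in both notches and stand the narrower, taller tin lid up in the well. Centre the cutter and the stone lengthwise on their rests. Leave the wide flat tin where it is and do not tip the oil bottle over on the way.

Things in the scene. Friction and masses are not known exactly. Their poses are not given: they have to be found in the camera images.
- square_board: plywood kit board with square ends, 250 x 84 mm, 10 mm thick, fixed on the bench. Origin at the centre of its underside, x along its length from the tool rest (centre at x = -50 mm) to the well (centre at x = +80 mm), z up. Its well is square.
- round_board: plywood kit board of the same width and layout, 247 mm long, but the end at the well is rounded (half circle of 42 mm radius) and the well is round; fixed on the bench. Origin on its underside, 125 mm from the square end, x along its length from the tool rest (centre at x = -50 mm) to the well (centre at x = +80 mm), z up.
- square_board_rest (a point): tool rest of this board: two wooden blocks across it, 12 mm thick, centres 68 mm apart along the board (56 mm clear between), each with an open-topped notch 44 mm wide, 8 mm deep. The point: midway between the blocks, mid-notch, at notch-floor height (18 mm above the board face, 28 mm above the bench; block tops 36 mm above the bench). Axes as the board's, x through both notches towards the well.
- round_board_rest (a point): tool rest of this board: two wooden blocks across it, 12 mm thick, centres 68 mm apart along the board (56 mm clear between), each with an open-topped notch 44 mm wide, 8 mm deep. The point: midway between the blocks, mid-notch, at notch-floor height (18 mm above the board face, 28 mm above the bench; block tops 36 mm above the bench). Axes as the board's, x through both notches towards the well.
- square_board_well (a point): centre of the floor of the square well, 10 mm above the bench: a square frame, 66 x 66 mm inside, walls 5 mm thick and 8 mm high (tops 18 mm above the bench). Axes as the board's.
- round_board_well (a point): centre of the floor of the round well, 10 mm above the bench: a ring, 68 mm inside diameter, wall 5 mm thick and 8 mm high (top 18 mm above the bench). Axes as the board's.
- cutter: glass cutter, a yellow brass-coloured rod 143 mm long, 13 mm wide and 13 mm high, lying on the bench, about 0.06 kg. Origin at the middle of its underside; y along its length (its solid part reaches from y = -62 to +72 mm), x across, z up. Grip it across the barrel near the middle.
- stone: abrasive stone, a dark grey bar 98 mm long, 26 mm wide, 20 mm high, lying on the bench, about 0.12 kg. Origin at the centre of its underside; y along its length, x across, z up.
- oil_bottle: small cream plastic oil bottle with a screw cap, standing in the stock row just left of the boards (not the one far back on the bench); 35 mm diameter, 73 mm high in all, the straight body about 50 mm high, about 0.11 kg. Origin at the centre of its foot, z up. Grip the body.
- tall_tin: the narrower, taller of the two round tins with slip lids in the stock row just left of the boards (not those far back on the bench), plain grey metal: 52 mm diameter over the lid, 34 mm high, about 0.08 kg; the lid (fixed) is its upper half. Origin at the centre of its foot, z up.
- flat_tin: the wide flat round tin with slip lid, 62 mm diameter, 24 mm high, standing among the stock. It belongs to neither kit and stays where it is. Origin at the centre of its foot, z up.
Mind the look-alikes: they are no part of the job. Several things have the shape of the stone; the one meant has the colours described above.

How it is judged:
At the end, for the whole second after the job is handed in: Cutter and stone lie level in both notches of their rests (within 22 mm along, 20 mm across, 4 mm in height, 0.36 rad of the board); bottle (18 mm) and tall tin (10 mm) stand upright on the floors of their wells; flat tin within 20 mm of its start; all at rest (x of cutter in the frame of square_board_rest between -0.022 and 0.022 m and y of cutter in the frame of square_board_rest between -0.02 and 0.02 m and z of cutter in the frame of square_board_rest between -0.004 and 0.004 m and angle between the y axis of cutter and the x axis of square_board, either way round below 0.36 rad and angle between each of cutter, stone, oil_bottle, tall_tin's own z axis and vertical below 0.1 rad and linear speed of each of cutter, stone, oil_bottle, tall_tin below 0.01 m/s and angular speed of each of cutter, stone, oil_bottle, tall_tin below 0.5 rad/s and x of stone in the frame of round_board_rest between -0.022 and 0.022 m and y of stone in the frame of round_board_rest between -0.02 and 0.02 m and z of stone in the frame of round_board_rest between -0.004 and 0.004 m and angle between the y axis of stone and the x axis of round_board, either way round below 0.36 rad and x of oil_bottle in the frame of square_board_well between -0.018 and 0.018 m and y of oil_bottle in the frame of square_board_well between -0.018 and 0.018 m and z of oil_bottle in the frame of square_board_well between -0.004 and 0.004 m and horizontal distance between tall_tin and round_board_well below 0.01 m and z of tall_tin in the frame of round_board_well between -0.004 and 0.004 m and distance of flat_tin from where it was at the start of the episode below 0.02 m); the robot touches nothing.
It fails at once if the oil bottle is tipped over (angle between oil_bottle's own z axis and vertical above 0.7 rad).
It fails at once if the wide flat tin is displaced by more than 30 mm (distance of flat_tin from where it was at the start of the episode above 0.03 m).
It also fails if it takes over 96 s, if anything falls off the work surface, if the arm or the gripper's body presses on something with over 40 N, if the wrist force passes 120 N, or if a joint passes its speed limit or range.

### The arm

A 7-joint arm with a two-finger parallel gripper is mounted at the origin on a cart in front of the work surface, level with it; the furniture and walls round the work are solid. World frame = base frame: x ahead of the robot, y to its left, z up, the work surface at z = 0. Lengths are in m, angles in rad, forces in N, time in s.
With the tool pointing down it reaches from about 0.425 to 0.925 m from the base axis. Payload 6.8 kg.
Tool frame: the origin (TCP) lies at the very end of the fingers, on their centre line; the grasp point (between the pads) lies 19 mm behind it; z points along the fingers, x is the direction in which the jaws open and shut, and the axes are right-handed (so a half turn about z gives the same grasp; the last joint's range is limited). The gripper opens to 85 mm and grips with 20 to 120 N. Pads are 22 mm wide; open, the fingers measure 114 mm over their backs; the gripper's body (76 mm by 85 mm) begins 54 mm behind the grasp point. The pads swing forward as they close: fully open they stand 13 mm farther back than shut.
Start: joints at [1.136, 0.477, 0.022, 1.555, -0.011, 1.109, -0.083], TCP at [0.217, -0.639, 0.231] pointing down, gripper open.
Joint ranges: [-2.96, 2.96], [-0.34, 2.1], [-1.41, 1.46], [0.24, 2.44], [-1.37, 4.51], [0.17, 1.92], [-2.96, 2.96]. Speed limits (rad/s): [2.39, 2.39, 3.14, 3.14, 3.14, 3.14, 3.14].

### API

Orientations are given as a unit quaternion [w, x, y, z].
In Python, from station import get_obs, read_camera, calibration, hand_in, recognise, outline_of, place_of gives the robot as it stands.
- The arm moves only by the tool move_arm, never from a script. Its argument "steps" is a list of rows, each an object with "fingers": the finger opening in mm, from 0 to 85.4; "translation": the shift along the world's x, y, z in mm, a list of three; "turn": the turn about the world's z in rad. In form: [{"fingers": fingers, "translation": [dx, dy, dz], "turn": turn}, ...]. A call has 1 to 10 rows; each row shifts and turns the commanded pose from where the row before left it; what a row does not reach is not made up. A row lasts 1/8 s, in which the tool goes at most 62.5 mm and 10.7 degrees, less where a joint would pass 70% of its speed; a pose out of reach is approached as far as the arm can. A call with a gripper value outside its range is refused whole. The fingers move at their own pace and stop on an object; "newtons" is the grip in N (left out, the last holds). Time passes only in rows, so rows that do not move let the fingers close. It gives the time, the measured TCP pose, the force and the opening at its end, in the units of the state.
- get_obs(): the state, without advancing time (a new reading comes with each control period).
- read_camera(name): name is "scene" or "top"; returns the picture (384x512x3 uint8, blue, green, red); there is no depth.
- calibration(name): a dict with "camera_matrix" (3x3 intrinsics, pixels), "k1" (the pictures are not rectified: a ray, as slopes to the right and down, at radius r is drawn at 1 + k1 r^2 times it, then the intrinsics apply), "rvec" (rotation vector, rad) and "tvec" (3), from world to camera coordinates, as OpenCV has them. Camera axes: x right, y down, z forward; pixel columns grow to the right and rows downward; lengths in m; the calibration is good to about 2 mm. A picture is of the moment at which its call begins. calibration takes no time and is no camera call.
- hand_in(): hands the job in, once; it reports no verdict.
Trained networks look in the newest picture that a camera, given by its name, has taken for a name from the list of things; names that differ only in an ending like _2 or _b are one class to them, and where a whole thing is asked for, a point or a joint stands for the part that bears it (a point fixed in the world has none). Each returns a list of dicts, best first, with "conf" (0 to 1); they miss things now and then, are a little off and sometimes report something else, mostly with a low value. They report only what shows in the picture. A call takes as long as a camera call. They do not tell look-alikes from the thing itself.
- recognise(camera, name): "xy" ([column, row] in pixels, amid what is visible of it).
- outline_of(camera, name): "mask" (384x512 bool, what is visible of it) and "xy" ([column, row] in pixels, amid what is visible of it).
- place_of(camera, name): "xy" ([column, row] in pixels: a listed point, or the origin of a listed thing).
The state is a dict: "t": time; "q": joint angles; "joint_vel": joint speeds; "joint_torque": joint torques, N m; "eef_pos": TCP position; "tool_rot": TCP orientation; "contact_force": force on the tool from outside, world axes, zero at the start; "torque": the same for the moment, N m; "gripper_width": opening from 0.0 (shut) to 1.0 (fully open).
Only numpy, scipy, OpenCV 4.12 (cv2) and the standard library are available. Lean on these libraries where they do the work, as an engineer would, in place of code of your own. Each camera call takes 0.05 s, during which the arm holds its last target.

## Working session

There is one attempt and no reset: what is moved stays moved. The work goes in short steps, Python scripts to look and compute and a tool call to move; the robot and the scene stay as the last step left them, time stands still between calls to the robot, and variables do not carry over. Pictures are saved under pics/ and viewed, and the job is handed in when it is done.

Besides the shell and the picture viewer there is one more tool, called after "Emit:" by a JSON object that holds its "method" and its "body". move_arm: Moves the arm, as the interface text tells. Its arguments: {"type":"object","properties":{"steps":{"type":"array"},"newtons":{"type":"number"}},"required":["steps"]}

```bash
mkdir -p pics; ls
python3 - <<'E'
from station import *
import cv2
o=get_obs(); print({k:(o[k]) for k in o})
for n in("scene","top"):
    im=read_camera(n); cv2.imwrite(f"pics/{n}0.png",cv2.resize(im,(800,600),interpolation=cv2.INTER_CUBIC)); print(calibration(n))
E
```

```text
pics
{'t': 0.0, 'q': array([ 1.13592833,  0.47778558,  0.02238173,  1.5564537 , -0.01150376,
        1.10929683, -0.08313325]), 'joint_vel': array([ 0.00135495,  0.00015145, -0.00038707, -0.00042842, -0.00032124,
       -0.00116595,  0.00151791]), 'joint_torque': array([ 1.54082272e-04, -5.96450722e+01,  1.60795871e+00, -2.81197679e+01,
        1.24588565e-02,  9.44622239e-03,  2.44949200e-05]), 'eef_pos': array([ 0.21643641, -0.63873515,  0.23033532]), 'tool_rot': array([-4.65741473e-04,  8.12691414e-01, -5.82693610e-01, -7.78719382e-04]), 'contact_force': array([-0.28009822,  0.60685312, -0.02432616]), 'torque': array([0.02701548, 0.01806836, 0.01905075]), 'gripper_width': 1.000199467816467}
{'camera_matrix': array([[438.50258501,   0.        , 252.67014602],
       [  0.        , 438.50258501, 186.58051885],
       [  0.        ,   0.        ,   1.        ]]), 'k1': -0.07761307276187554, 'rvec': array([ 0.58053669, -2.42457901,  1.47535854]), 'tvec': array([ 0.58020924, -0.0096393 ,  1.25251621])}
{'camera_matrix': array([[423.35763029,   0.        , 256.42742692],
       [  0.        , 423.35763029, 199.15450358],
       [  0.        ,   0.        ,   1.        ]]), 'k1': -0.02807569397828518, 'rvec': array([ 2.19445142, -2.14236245,  0.13773736]), 'tvec': array([0.32182648, 0.48219796, 1.43500355])}
```

View pics/scene0.png

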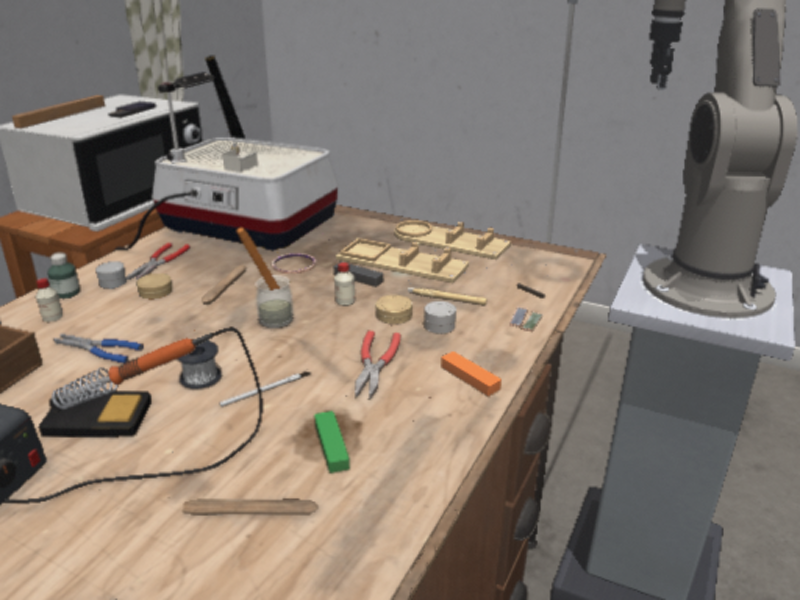

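View pics/top0.png

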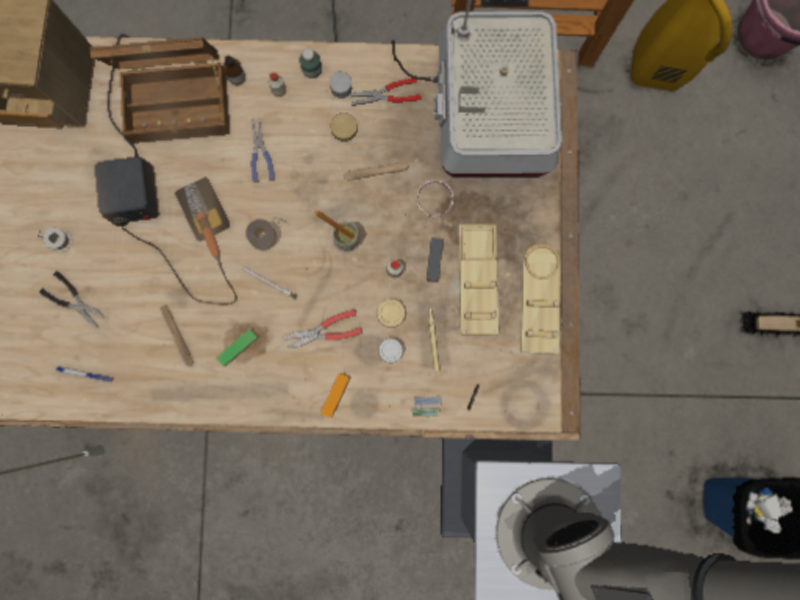

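The top view (800x600 scale) has up = +x and left = +y.

| Thing | Choice | Look-alikes |
|---|---|---|
| Stone | dark grey bar (435,259) | green bar (237,346), orange bar (335,395) |
| Bottle | (395,267) | back bottles (277,83), (235,70) |
| Tall tin | grey (390,350) | gold wide flat tin (391,312), back tins (340,83), (344,126) |
| Cutter | yellow rod (434,339) | wooden sticks (378,171), (177,335), screwdriver (269,283) |
| Square board | (478,280) | none |
| Round board | (541,300) | none |

```bash
cat > h.py <<'E'
from station import *
import cv2, numpy as np
from scipy.spatial.transform import Rotation as Ro
def cam(n):
    c=calibration(n); R=cv2.Rodrigues(c["rvec"])[0]; return c["camera_matrix"],c["k1"],R,np.array(c["tvec"]).ravel(),np.array(c["rvec"]).ravel()
def dist(k1): return np.array([k1,0,0,0,0.])
def toworld(n,px,z):
    K,k1,R,t,_=cam(n)
    p=cv2.undistortPoints(np.array(px,float).reshape(-1,1,2),K,dist(k1)).reshape(-1,2)
    d=np.c_[p,np.ones(len(p))]@R; C=-R.T@t
    s=(z-C[2])/d[:,2]; return C+s[:,None]*d
def topix(n,P):
    K,k1,R,t,rv=cam(n); return cv2.projectPoints(np.array(P,float).reshape(-1,1,3),rv,t,K,dist(k1))[0].reshape(-1,2)
def tri(pa,pb):
    A=[];b=[]
    for n,p in(("top",pa),("scene",pb)):
        K,k1,R,t,_=cam(n); u=cv2.undistortPoints(np.array(p,float).reshape(1,1,2),K,dist(k1)).ravel()
        for i in(0,1): A.append(R[i]-u[i]*R[2]); b.append(u[i]*t[2]-t[i])
    return np.linalg.lstsq(np.array(A),np.array(b),rcond=None)[0]
E
python3 - <<'E'
from h import *
im=read_camera("top"); 
cv2.imwrite("pics/crop_top.png",cv2.resize(im[135:245,230:370],(763,600),interpolation=cv2.INTER_CUBIC))
im=read_camera("scene")
cv2.imwrite("pics/crop_scene.png",cv2.resize(im[130:230,200:335],(800,593),interpolation=cv2.INTER_CUBIC))
Z=dict(square_board_rest=.028,round_board_rest=.028,square_board_well=.01,round_board_well=.01,square_board=0,round_board=0)
for k in ["square_board","round_board","square_board_rest","round_board_rest","square_board_well","round_board_well","cutter","stone","oil_bottle","tall_tin","flat_tin"]:
    for c in("top","scene"):
        for d in place_of(c,k)[:3]:
            print(k,c,round(d["conf"],2),np.round(d["xy"],1),np.round(toworld(c,d["xy"],Z.get(k,0))[0],4))
E
```

```text
square_board top 0.83 [307.4 182.7] [0.5402 0.1544 0.    ]
square_board top 0.47 [248.4 223.4] [0.3915 0.359  0.    ]
square_board scene 0.98 [255.2 166.7] [0.5621 0.1576 0.    ]
round_board top 0.87 [342.8 191.7] [0.5113 0.0287 0.    ]
round_board scene 0.58 [287.5 154.2] [0.5113 0.0219 0.    ]
square_board_rest top 0.93 [303.5 194.1] [0.4956 0.1712 0.028 ]
square_board_rest top 0.72 [249.7 200.3] [0.4695 0.3564 0.028 ]
square_board_rest scene 0.62 [272.  161.1] [0.5077 0.153  0.028 ]
round_board_rest top 0.74 [347.  205.8] [0.4587 0.0203 0.028 ]
round_board_rest scene 0.88 [297.3 150.4] [0.4707 0.0402 0.028 ]
square_board_well top 0.97 [306.1 155.8] [0.6347 0.1612 0.01  ]
square_board_well scene 0.87 [230.7 161.3] [0.6386 0.1755 0.01  ]
square_board_well scene 0.55 [279.7 205.8] [0.3895 0.3617 0.01  ]
round_board_well top 0.62 [350.1 166.7] [0.5997 0.0049 0.01  ]
round_board_well scene 0.67 [264.8 145.1] [0.6019 0.006  0.01  ]
cutter top 0.53 [277.4 216.9] [0.4166 0.2583 0.    ]
cutter scene 0.55 [287.7 190.4] [0.4112 0.2571 0.    ]
stone top 0.77 [153.5 219.5] [0.397  0.6899 0.    ]
stone top 0.56 [278.1 166.4] [0.5959 0.2589 0.    ]
stone top 0.55 [211.1 253. ] [0.2861 0.4853 0.    ]
stone scene 0.8 [297.2 242.6] [0.2931 0.4809 0.    ]
stone scene 0.67 [227.7 178. ] [0.5985 0.2646 0.    ]
stone scene 0.6 [212.6 286.2] [0.3852 0.6957 0.    ]
oil_bottle top 0.54 [251.9 171.1] [0.5767 0.3514 0.    ]
oil_bottle top 0.24 [303.6 193. ] [0.5032 0.1674 0.    ]
oil_bottle scene 0.55 [221.7 193.9] [0.5641 0.3573 0.    ]
tall_tin top 0.73 [248.3 225.9] [0.3828 0.3592 0.    ]
tall_tin scene 0.73 [278.4 206.1] [0.3987 0.3486 0.    ]
flat_tin top 0.72 [250.1 195.8] [0.4885 0.3555 0.    ]
flat_tin scene 0.57 [286.5 190.2] [0.4146 0.2575 0.    ]
flat_tin scene 0.55 [251.3 203.9] [0.4667 0.37   0.    ]
```

View pics/crop_top.png

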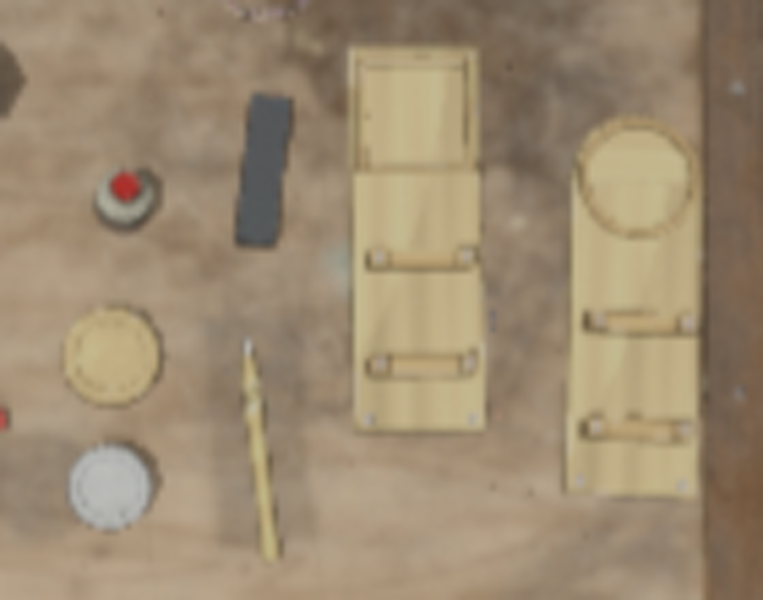

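View pics/crop_scene.png

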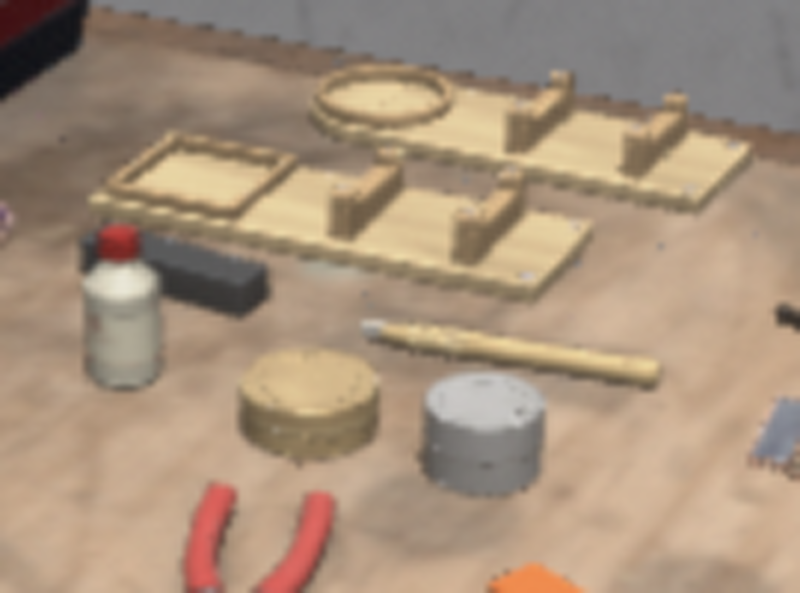

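```bash
cat > fit.py <<'E'
from h import *
from scipy.optimize import least_squares
T=lambda pts:[(230+x/5.45-.4,135+y/5.4545-.4) for x,y in pts]
S=lambda pts:[(200+x/5.926-.4,130+y/5.93-.4) for x,y in pts]
def w(p,L): 
    L=np.array(L,float); c,s=np.cos(p[2]),np.sin(p[2])
    return np.c_[p[0]+c*L[:,0]-s*L[:,1],p[1]+s*L[:,0]+c*L[:,1],L[:,2]]
def fit(Lt,pt,Ls,ps,p0):
    f=lambda p:np.concatenate([(topix("top",w(p,Lt))-pt).ravel(),(topix("scene",w(p,Ls))-ps).ravel()])
    r=least_squares(f,p0); return r.x,r.fun
E
python3 - <<'E'
from fit import *
B=[(.125,.042,.01),(.125,-.042,.01),(-.125,-.042,.01),(-.125,.042,.01)]
blk=[(-.016,.032,.036)]
q,e=fit(B,T([(350,47),(479,48),(486,430),(355,430)]),[B[2],B[3],B[0]],S([(591,226),(535,284),(92,198)]),[.54,.16,0]); print("sq",q,np.abs(e).max(),e.round(1))
R=[(-.125,-.042,.01),(-.125,.042,.01),(.08,0,.018)]
q2,e2=fit(R,T([(698,494),(567,493),(636,178)]),R,S([(752,148),(695,200),(383,94)]),[.51,.01,0]); print("rd",q2,e2.round(1))
im={c:read_camera(c) for c in("top","scene")}
def poly(c,P,col,closed=True):
    cv2.polylines(im4[c],[np.round((topix(c,P)+.5)*4*16).astype(int)],closed,col,1,cv2.LINE_AA,shift=4)
im4={c:cv2.resize(im[c],None,fx=4,fy=4,interpolation=cv2.INTER_CUBIC) for c in im}
a=np.linspace(0,2*np.pi,60)
for c in im4:
    poly(c,w(q,B),(0,0,255)); 
    poly(c,w(q2,B[2:]),(0,0,255))
    for r in(.034,.039): poly(c,w(q2,np.c_[.08+r*np.cos(a),r*np.sin(a),0*a+.018]),(0,0,255))
    for s in(.033,.038): poly(c,w(q,[(.08+s,s,.018),(.08+s,-s,.018),(.08-s,-s,.018),(.08-s,s,.018)]),(255,0,0))
    for p in(q,q2):
        for bx in(-.084,-.016):
            for d in(-.006,.006): poly(c,w(p,[(bx+d,.022,.028),(bx+d,-.022,.028)]),(255,0,0),False)
cv2.imwrite("pics/ov_top.png",im4["top"][135*4:245*4,285*4:370*4]);cv2.imwrite("pics/ov_scene.png",im4["scene"][135*4:185*4,200*4:335*4])
for n,p in(("sq",q),("rd",q2)):
    print(n,p,"rest",w(p,[(-.05,0,.028)]).round(4),"well",w(p,[(.08,0,.01)]).round(4))
E
```

```text
sq [0.55502874 0.16047301 0.02294126] 1.0150371944900485 [-0.  -0.  -0.1 -0.1 -0.2  0.1 -0.2  0.1  0.6 -1.  -0.   0.2 -0.5 -0.6]
rd [ 0.51739991  0.02148165 -0.00809414] [-0.5  0.5 -0.5 -0.1 -0.2 -0.4 -0.1 -1.1  0.7 -0.5 -0.1 -0.9]
sq [0.55502874 0.16047301 0.02294126] rest [[0.505  0.1593 0.028 ]] well [[0.635  0.1623 0.01  ]]
rd [ 0.51739991  0.02148165 -0.00809414] rest [[0.4674 0.0219 0.028 ]] well [[0.5974 0.0208 0.01  ]]
```

Run:
```python
from fit import *
im=read_camera("top"); hs=cv2.cvtColor(im,cv2.COLOR_BGR2HSV)
ims=read_camera("scene")
# stone mask
for k in("stone","tall_tin","flat_tin","oil_bottle","cutter"):
    for c in("top","scene"):
        for d in outline_of(c,k):
            m=d["mask"].astype(np.uint8)
            if m.sum()<15: continue
            cnt=max(cv2.findContours(m,0,2)[0],key=cv2.contourArea)
            (cx,cy),(a,b),an=cv2.minAreaRect(cnt)
            x,y,ww,hh=cv2.boundingRect(cnt)
            print(k,c,round(d["conf"],2),np.round(d["xy"],1),m.sum(),"rect",np.round([cx,cy,a,b,an],1),"bb",x,y,ww,hh,"cen",np.argwhere(m).mean(0)[::-1].round(1))
```

```text
stone top 0.73 [152.9 222.8] 240 rect [151.1 222.5   8.4  29.2  49.4] bb 139 211 25 23 cen [151.1 222.5]
stone top 0.62 [275.8 164.9] 211 rect [278.  166.    7.6  28.1   4.4] bb 274 152 9 29 cen [278.  166.2]
stone top 0.58 [212.6 251. ] 208 rect [213.9 253.2   7.5  28.3  23.6] bb 206 240 17 28 cen [213.8 253.4]
stone scene 0.97 [213.4 281.8] 610 rect [211.3 281.8  40.1  15.9  72.9] bb 200 263 24 40 cen [211.3 282. ]
stone scene 0.78 [303.1 236.8] 520 rect [300.6 238.4  41.5  13.4  31. ] bb 282 225 39 28 cen [300.9 238.5]
stone scene 0.65 [257.3 166.8] 1245 rect [257.6 163.3  83.3  21.6  11.3] bb 215 153 85 28 cen [258.  165.9]
stone scene 0.61 [233.4 175.4] 195 rect [232.8 175.8  23.4   9.   17.1] bb 222 169 23 14 cen [232.5 175.4]
tall_tin top 0.59 [249.  221.3] 186 rect [250.  224.5  15.   14.   90. ] bb 243 217 15 16 cen [249.9 224.4]
tall_tin top 0.35 [310.8 178.1] 1659 rect [305.5 179.   70.4  24.2  88.9] bb 293 144 26 71 cen [305.7 178.8]
tall_tin top 0.18 [247.3 200.5] 260 rect [249.5 200.5  17.   17.   90. ] bb 241 192 18 18 cen [249.7 200.4]
tall_tin scene 0.76 [279.9 202. ] 377 rect [281.  202.5  20.   21.    0. ] bb 271 192 21 22 cen [281.2 202.5]
flat_tin top 0.6 [247.7 199.4] 268 rect [249.5 200.   18.   17.   90. ] bb 241 191 18 19 cen [249.8 200. ]
flat_tin top 0.26 [248.4 222.6] 182 rect [250. 224.  14.  14.  90.] bb 243 217 15 15 cen [250.  224.1]
flat_tin scene 0.79 [252.3 196.6] 373 rect [251.5 197.5  17.   23.   90. ] bb 240 189 24 18 cen [251.7 197.4]
oil_bottle scene 0.84 [220.2 182.9] 285 rect [220. 182.  26.  12.  90.] bb 214 169 13 27 cen [219.8 183.1]
cutter scene 0.75 [287.  186.3] 158 rect [286.5 188.7  47.5   4.    8.9] bb 263 185 48 9 cen [287.2 188.9]
```

View pics/ov_top.png

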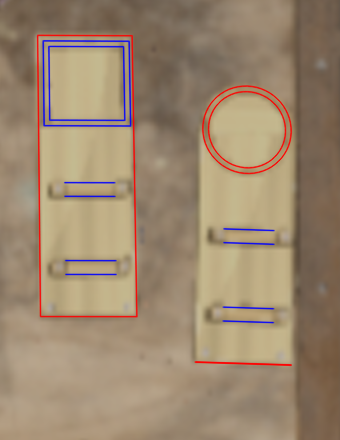

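View pics/ov_scene.png

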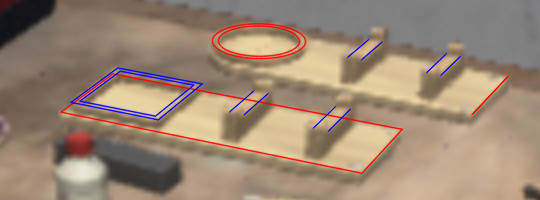

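Run:
```python
from fit import *
t=lambda pt,z:toworld("top",T(pt),z).round(4)
s=lambda pt,z:toworld("scene",S(pt),z).round(4)
for c in("top","scene"):
    K,k1,R,tt,_=cam(c); print(c,"C",-R.T@tt)
print("tall",t([(112,485)],.034),s([(485,403)],.034))
print("flat",t([(113,355)],.024),s([(310,380)],.024))
print("bottle cap",t([(126,185)],.073),s([(119,237)],.073), "foot s",s([(124,365)],0.0))
print("stone top corners",t([(253,94),(293,97),(277,246),(236,243)],.02).tolist())
print("stone scene",s([(240,305),(268,268),(268,285)],.0))
print("cutter tip/tail top",t([(249,340),(272,557)],.0065).tolist()," scene",s([(363,328),(658,370)],.0065).tolist())
o=get_obs();Rm=Ro.from_quat(np.roll(o["tool_rot"],-1)).as_matrix();print(o["t"],Rm.round(3))
```

```text
top C [0.30779059 0.34987382 1.47586436]
scene C [0.0092668  1.25830094 0.56756092]
tall [[0.3893 0.3528 0.034 ]] [[0.3861 0.36   0.034 ]]
flat [[0.4721 0.3543 0.024 ]] [[0.4706 0.3587 0.024 ]]
bottle cap [[0.5722 0.3487 0.073 ]] [[0.5671 0.3579 0.073 ]] foot s [[0.5752 0.345  0.    ]]
stone top corners [[0.6438, 0.2684, 0.02], [0.6425, 0.2426, 0.02], [0.5452, 0.2513, 0.02], [0.5465, 0.2775, 0.02]]
stone scene [[0.5566 0.2656 0.    ]
 [0.5638 0.2229 0.    ]
 [0.5548 0.24   0.    ]]
cutter tip/tail top [[0.4859, 0.2673, 0.0065], [0.3476, 0.2502, 0.0065]]  scene [[0.4867, 0.2721, 0.0065], [0.3471, 0.249, 0.0065]]
2.0 [[ 0.321 -0.947  0.   ]
 [-0.947 -0.321 -0.   ]
 [ 0.    -0.    -1.   ]]
```

Choices confirmed by the crops: the dark stone at crop (264,170), the red-capped bottle at (126,190), the plain grey tin at (111,486), and the yellow cutter from (249,340) to (272,557). I'll do the cutter first.

Emit:
{"method": "move_arm", "body": {"steps": [{"fingers": 60, "translation": [30, 39, 0], "turn": -0.02}, {"fingers": 60, "translation": [30, 39, 0], "turn": -0.02}, {"fingers": 60, "translation": [30, 39, 0], "turn": -0.02}, {"fingers": 60, "translation": [30, 39, 0], "turn": -0.02}, {"fingers": 60, "translation": [30, 39, 0], "turn": -0.02}, {"fingers": 60, "translation": [30, 39, 0], "turn": -0.02}, {"fingers": 60, "translation": [30, 39, 0], "turn": -0.02}, {"fingers": 60, "translation": [30, 39, 0], "turn": -0.02}, {"fingers": 60, "translation": [30, 39, 0], "turn": -0.02}, {"fingers": 60, "translation": [30, 39, 0], "turn": -0.02}], "newtons": 40}}

```text
t: 3.25
eef_pos: [0.5176, -0.2481, 0.2316]
tool_rot: [-0.0, 0.75, -0.661, 0.0]
contact_force: [1.0, 0.4, -0.2]
gripper_width: 0.702
```

Emit:
{"method": "move_arm", "body": {"steps": [{"fingers": 60, "translation": [-5, 51, -5], "turn": 0}, {"fingers": 60, "translation": [-5, 51, -5], "turn": 0}, {"fingers": 60, "translation": [-5, 51, -5], "turn": 0}, {"fingers": 60, "translation": [-5, 51, -5], "turn": 0}, {"fingers": 60, "translation": [-5, 51, -5], "turn": 0}, {"fingers": 60, "translation": [-15, 51, -10], "turn": 0}, {"fingers": 60, "translation": [-15, 51, -10], "turn": 0}, {"fingers": 60, "translation": [-15, 51, -15], "turn": 0}, {"fingers": 60, "translation": [-15, 51, -20], "turn": 0}, {"fingers": 60, "translation": [-15, 48, -20], "turn": 0}]}}

```text
t: 4.5
eef_pos: [0.4164, 0.2595, 0.1312]
tool_rot: [-0.001, 0.75, -0.661, 0.0]
contact_force: [0.7, -0.4, -0.5]
gripper_width: 0.704
```

Emit:
{"method": "move_arm", "body": {"steps": [{"fingers": 50, "translation": [0, 0, -40], "turn": 0}, {"fingers": 50, "translation": [0, 0, -40], "turn": 0}, {"fingers": 50, "translation": [0, 0, -20], "turn": 0}, {"fingers": 50, "translation": [0, 0, 0], "turn": 0}]}}

```text
t: 5.0
eef_pos: [0.4158, 0.2572, 0.0302]
tool_rot: [0.001, 0.751, -0.661, -0.0]
contact_force: [1.0, 0.1, 0.0]
gripper_width: 0.585
```

Run:
```python
from h import *
a=read_camera("top")[165:255,210:320];b=read_camera("scene")[140:230,210:320]
cv2.imwrite("pics/g1.png",np.hstack([cv2.resize(x,(396,324),interpolation=cv2.INTER_CUBIC) for x in(a,b)]))
print(get_obs()["eef_pos"])
```

```text
[0.41712124 0.25806632 0.03193004]
```

View pics/g1.png

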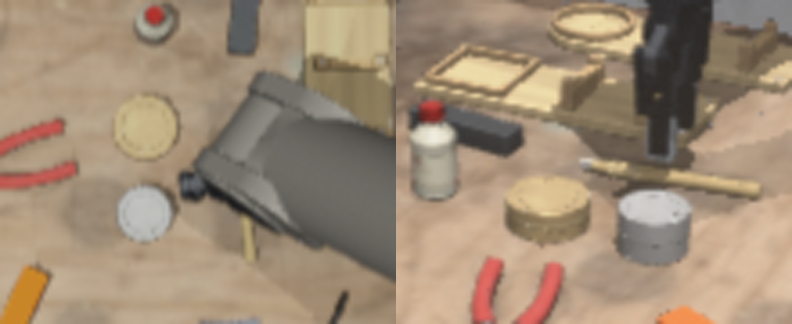

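The gripper straddles the cutter's middle, scene crop (660,165). Now down and grip.

Emit:
{"method": "move_arm", "body": {"steps": [{"fingers": 50, "translation": [0, 0, -20], "turn": 0}, {"fingers": 50, "translation": [0, 0, -8], "turn": 0}, {"fingers": 5, "translation": [0, 0, 0], "turn": 0}, {"fingers": 0, "translation": [0, 0, 0], "turn": 0}, {"fingers": 0, "translation": [0, 0, 0], "turn": 0}, {"fingers": 0, "translation": [0, 0, 0], "turn": 0}, {"fingers": 0, "translation": [0, 0, 0], "turn": 0}]}}

```text
t: 5.98
eef_pos: [0.4172, 0.2581, 0.0042]
tool_rot: [-0.001, 0.75, -0.661, 0.0]
contact_force: [-1.7, -0.2, 6.4]
gripper_width: 0.131
```

Emit:
{"method": "move_arm", "body": {"steps": [{"fingers": 0, "translation": [0, 0, 15], "turn": 0}, {"fingers": 0, "translation": [0, 0, 40], "turn": 0}, {"fingers": 0, "translation": [0, 0, 40], "turn": 0}, {"fingers": 0, "translation": [30, -33, 0], "turn": -0.03}, {"fingers": 0, "translation": [30, -33, 0], "turn": -0.04}, {"fingers": 0, "translation": [28, -33, 0], "turn": -0.036}, {"fingers": 0, "translation": [0, 0, -30], "turn": 0}, {"fingers": 0, "translation": [0, 0, 0], "turn": 0}]}}

```text
t: 6.98
eef_pos: [0.5032, 0.1577, 0.0675]
tool_rot: [0.002, 0.714, -0.7, -0.001]
contact_force: [-0.9, -1.0, -0.7]
gripper_width: 0.128
```

```bash
cat > snap.py <<'E'
import sys
from h import *
n,x0,y0,x1,y1,X0,Y0,X1,Y1=sys.argv[1],*map(int,sys.argv[2:])
a=read_camera("top")[y0:y1,x0:x1];b=read_camera("scene")[Y0:Y1,X0:X1]
f=lambda x:cv2.resize(x,(398,int(398*x.shape[0]/x.shape[1])),interpolation=cv2.INTER_CUBIC)
a,b=f(a),f(b);h=max(a.shape[0],b.shape[0]);g=lambda x:np.vstack([x,np.zeros((h-x.shape[0],398,3),np.uint8)])
cv2.imwrite(f"pics/{n}.png",np.hstack([g(a),g(b)])); o=get_obs();print(o["t"],o["eef_pos"],o["gripper_width"])
E
python3 snap.py g2 240 140 370 250 205 120 335 210
```

```text
7.075 [0.50433493 0.15934253 0.06911392] 0.13016811557717792
```

View pics/g2.png

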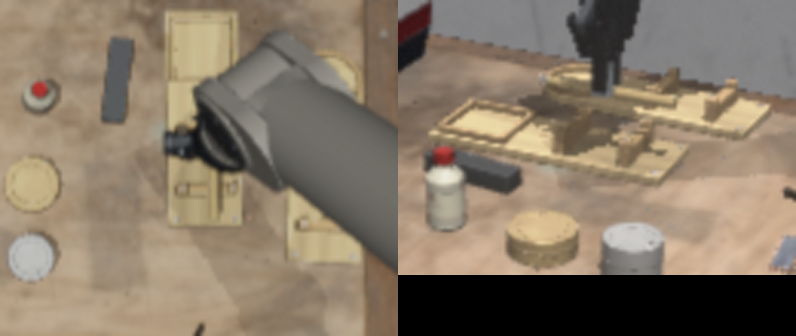

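The cutter is held level and its tail is over the notch (top crop 222,195). Lowering.

Emit:
{"method": "move_arm", "body": {"steps": [{"fingers": 0, "translation": [0, 0, -20], "turn": 0}, {"fingers": 0, "translation": [0, 0, -10], "turn": 0}, {"fingers": 0, "translation": [0, 0, -5], "turn": 0}, {"fingers": 0, "translation": [0, 0, 0], "turn": 0}]}}

```text
t: 7.58
eef_pos: [0.5046, 0.1589, 0.0335]
tool_rot: [0.0, 0.715, -0.7, -0.0]
contact_force: [-0.4, 0.7, 0.4]
gripper_width: 0.128
```

Emit:
{"method": "move_arm", "body": {"steps": [{"fingers": 0, "translation": [0, 0, -1], "turn": 0}, {"fingers": 25, "translation": [0, 0, 0], "turn": 0}, {"fingers": 30, "translation": [0, 0, 0], "turn": 0}, {"fingers": 35, "translation": [0, 0, 10], "turn": 0}, {"fingers": 45, "translation": [0, 0, 40], "turn": 0}, {"fingers": 60, "translation": [0, 0, 40], "turn": 0}, {"fingers": 60, "translation": [30, 34, 0], "turn": -0.03}, {"fingers": 60, "translation": [30, 34, 0], "turn": -0.04}, {"fingers": 60, "translation": [30, 33, 0], "turn": -0.045}, {"fingers": 60, "translation": [0, 0, -40], "turn": 0}]}}

```text
t: 8.82
eef_pos: [0.5988, 0.2651, 0.086]
tool_rot: [0.005, -0.674, 0.739, -0.0]
contact_force: [-0.2, -1.0, -1.3]
gripper_width: 0.704
```

```bash
python3 snap.py g3 240 140 370 250 205 120 335 210
```

```text
8.925 [0.59214257 0.25883979 0.0789897 ] 0.6998658589271113
```

View pics/g3.png

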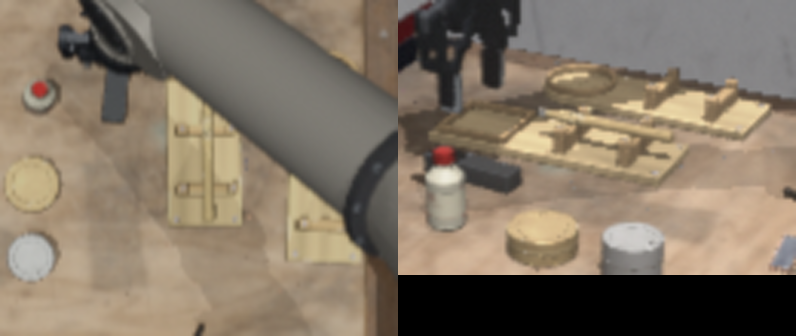

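The cutter rests in both notches (top crop 208,165). Descend on the stone.

Emit:
{"method": "move_arm", "body": {"steps": [{"fingers": 48, "translation": [2, 1, -30], "turn": 0}, {"fingers": 48, "translation": [0, 0, -30], "turn": 0}, {"fingers": 48, "translation": [0, 0, -15], "turn": 0}, {"fingers": 10, "translation": [0, 0, 0], "turn": 0}, {"fingers": 10, "translation": [0, 0, 0], "turn": 0}, {"fingers": 10, "translation": [0, 0, 0], "turn": 0}, {"fingers": 10, "translation": [0, 0, 0], "turn": 0}]}}

```text
t: 9.8
eef_pos: [0.5972, 0.2609, 0.0082]
tool_rot: [0.001, -0.673, 0.74, -0.0]
contact_force: [-0.3, -0.5, 2.7]
gripper_width: 0.294
```

Emit:
{"method": "move_arm", "body": {"steps": [{"fingers": 10, "translation": [0, 0, 20], "turn": 0}, {"fingers": 10, "translation": [0, 0, 40], "turn": 0}, {"fingers": 10, "translation": [0, 0, 45], "turn": 0}, {"fingers": 10, "translation": [-21, -40, 0], "turn": 0.014}, {"fingers": 10, "translation": [-21, -40, 0], "turn": 0.014}, {"fingers": 10, "translation": [-21, -40, 0], "turn": 0.014}, {"fingers": 10, "translation": [-22, -40, 0], "turn": 0.014}, {"fingers": 10, "translation": [-22, -40, 0], "turn": 0.014}, {"fingers": 10, "translation": [-22, -39, 0], "turn": 0.014}, {"fingers": 10, "translation": [0, 0, -30], "turn": 0}]}}

```text
t: 11.05
eef_pos: [0.4681, 0.0181, 0.0846]
tool_rot: [0.001, -0.702, 0.713, -0.002]
contact_force: [0.5, 0.0, -1.5]
gripper_width: 0.296
```

```bash
python3 snap.py g4 280 140 370 250 235 120 335 190
```

```text
11.15 [0.46618309 0.02073579 0.08172784] 0.29281496424668385
```

View pics/g4.png

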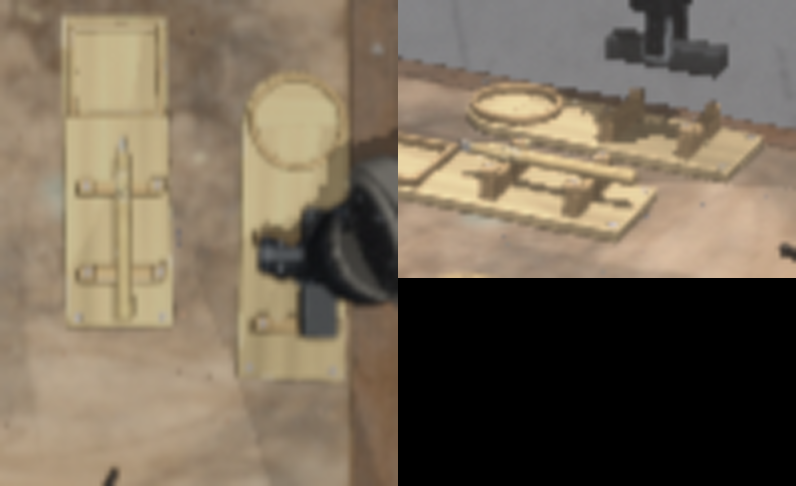

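Emit:
{"method": "move_arm", "body": {"steps": [{"fingers": 10, "translation": [1, 1, -20], "turn": 0}, {"fingers": 10, "translation": [0, 0, -10], "turn": 0}, {"fingers": 10, "translation": [0, 0, -9], "turn": 0}, {"fingers": 10, "translation": [0, 0, -6], "turn": 0}, {"fingers": 10, "translation": [0, 0, 0], "turn": 0}]}}

```text
t: 11.78
eef_pos: [0.4685, 0.0228, 0.0371]
tool_rot: [-0.0, -0.704, 0.711, 0.0]
contact_force: [0.2, 0.7, -0.8]
gripper_width: 0.288
```

```bash
python3 snap.py g5 280 140 370 250 235 120 335 190; python3 -c "
from h import *
print(get_obs()['contact_force'])"
```

```text
11.875 [0.4688842  0.02278123 0.03752931] 0.2956426982700504
[-0.4033082   0.21106263 -1.92793107]
```

View pics/g5.png

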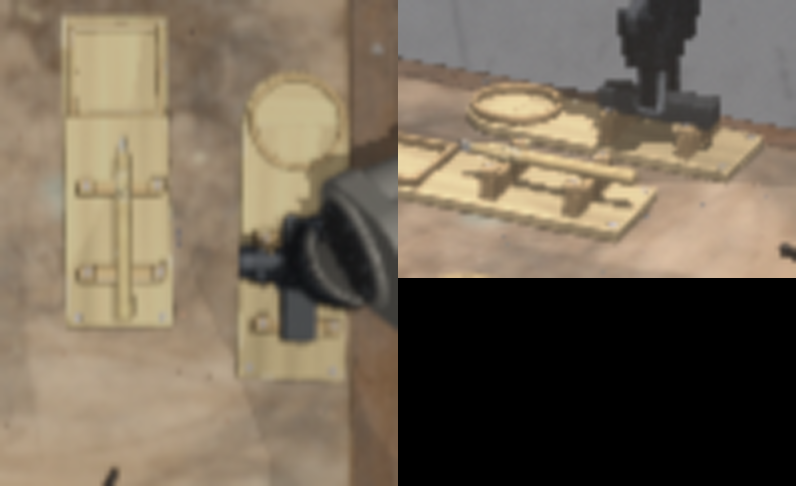

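Emit:
{"method": "move_arm", "body": {"steps": [{"fingers": 10, "translation": [0, 0, -2], "turn": 0}, {"fingers": 38, "translation": [0, 0, 0], "turn": 0}, {"fingers": 38, "translation": [0, 0, 0], "turn": 0}, {"fingers": 42, "translation": [0, 0, 10], "turn": 0}, {"fingers": 75, "translation": [0, 0, 40], "turn": 0}, {"fingers": 75, "translation": [0, 0, 40], "turn": 0}, {"fingers": 75, "translation": [-13, 55, 0], "turn": 0}, {"fingers": 75, "translation": [-13, 55, 0], "turn": 0}, {"fingers": 75, "translation": [-13, 55, 0], "turn": 0}]}}

```text
t: 13.0
eef_pos: [0.4295, 0.1891, 0.1263]
tool_rot: [0.001, -0.703, 0.711, -0.0]
contact_force: [0.5, 0.4, -0.1]
gripper_width: 0.879
```

Emit:
{"method": "move_arm", "body": {"steps": [{"fingers": 75, "translation": [-13, 55, 0], "turn": 0}, {"fingers": 75, "translation": [-14, 55, 0], "turn": 0}, {"fingers": 75, "translation": [-14, 56, 0], "turn": 0}, {"fingers": 75, "translation": [0, 0, -40], "turn": 0}, {"fingers": 75, "translation": [0, 0, 0], "turn": 0}]}}

```text
t: 13.62
eef_pos: [0.387, 0.3524, 0.0837]
tool_rot: [-0.003, -0.704, 0.71, -0.0]
contact_force: [-0.4, 0.4, 0.1]
gripper_width: 0.881
```

```bash
python3 snap.py g6 210 140 370 250 225 120 335 240
```

```text
13.725 [0.38896388 0.35295303 0.08592956] 0.8793042870185754
```

View pics/g6.png

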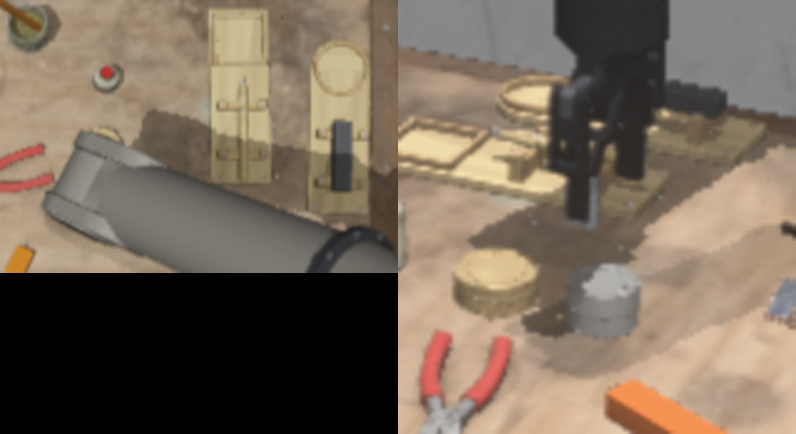

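Emit:
{"method": "move_arm", "body": {"steps": [{"fingers": 75, "translation": [0, 0.5, -35], "turn": 0}, {"fingers": 75, "translation": [0, 0, -30], "turn": 0}, {"fingers": 75, "translation": [0, 0, -9], "turn": 0}, {"fingers": 40, "translation": [0, 0, 0], "turn": 0}, {"fingers": 40, "translation": [0, 0, 0], "turn": 0}, {"fingers": 40, "translation": [0, 0, 0], "turn": 0}, {"fingers": 40, "translation": [0, 0, 0], "turn": 0}]}}

```text
t: 14.6
eef_pos: [0.3896, 0.3548, 0.013]
tool_rot: [0.001, -0.703, 0.711, -0.0]
contact_force: [-1.7, -2.5, 7.7]
gripper_width: 0.578
```

Emit:
{"method": "move_arm", "body": {"steps": [{"fingers": 40, "translation": [0, 0, 15], "turn": 0}, {"fingers": 40, "translation": [0, 0, 40], "turn": 0}, {"fingers": 40, "translation": [0, 0, 45], "turn": 0}, {"fingers": 40, "translation": [26, -42, 0], "turn": 0}, {"fingers": 40, "translation": [26, -42, 0], "turn": 0}, {"fingers": 40, "translation": [26, -42, 0], "turn": 0}, {"fingers": 40, "translation": [26, -42, 0], "turn": 0}]}}

```text
t: 15.48
eef_pos: [0.4936, 0.185, 0.1127]
tool_rot: [0.001, -0.704, 0.711, -0.0]
contact_force: [0.1, 1.1, -0.1]
gripper_width: 0.579
```

Emit:
{"method": "move_arm", "body": {"steps": [{"fingers": 40, "translation": [26, -42, 0], "turn": 0}, {"fingers": 40, "translation": [26, -41, 0], "turn": 0}, {"fingers": 40, "translation": [26, -41, 0], "turn": 0}, {"fingers": 40, "translation": [26, -41, 0], "turn": 0}, {"fingers": 40, "translation": [0, 0, -40], "turn": 0}, {"fingers": 40, "translation": [0, 0, 0], "turn": 0}]}}

```text
t: 16.23
eef_pos: [0.5944, 0.0206, 0.0698]
tool_rot: [-0.002, -0.703, 0.711, 0.002]
contact_force: [-0.1, 0.3, -0.6]
gripper_width: 0.583
```

```bash
python3 snap.py g7 280 140 370 220 235 110 335 190
```

```text
16.325 [0.59654787 0.02223431 0.07244687] 0.5810114418363546
```

View pics/g7.png

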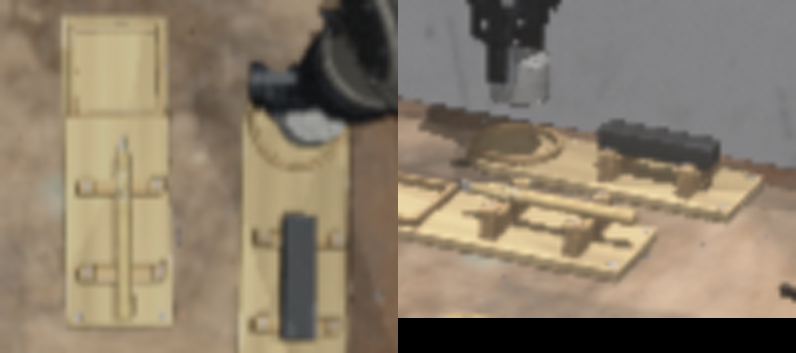

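Emit:
{"method": "move_arm", "body": {"steps": [{"fingers": 40, "translation": [0, -1, -20], "turn": 0}, {"fingers": 40, "translation": [0, 0, -12], "turn": 0}, {"fingers": 40, "translation": [0, 0, 0], "turn": 0}]}}

```text
t: 16.7
eef_pos: [0.5956, 0.0204, 0.0381]
tool_rot: [-0.001, -0.704, 0.71, 0.001]
contact_force: [0.1, 0.5, -0.8]
gripper_width: 0.582
```

```bash
python3 snap.py g8 310 140 370 190 245 120 295 170
```

```text
16.8 [0.59665534 0.0204593  0.03922685] 0.5808388069513252
```

View pics/g8.png

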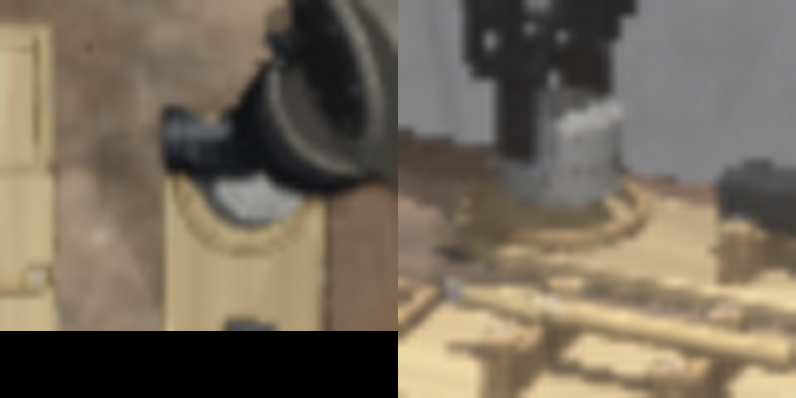

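Emit:
{"method": "move_arm", "body": {"steps": [{"fingers": 40, "translation": [0, 0, -9], "turn": 0}, {"fingers": 40, "translation": [0, 0, -6], "turn": 0}, {"fingers": 40, "translation": [0, 0, 0], "turn": 0}]}}

```text
t: 17.18
eef_pos: [0.5963, 0.0202, 0.0237]
tool_rot: [-0.0, -0.704, 0.711, 0.0]
contact_force: [0.5, 0.6, -0.6]
gripper_width: 0.579
```

Emit:
{"method": "move_arm", "body": {"steps": [{"fingers": 40, "translation": [0, 0, -1], "turn": 0}, {"fingers": 62, "translation": [0, 0, 0], "turn": 0}, {"fingers": 70, "translation": [0, 0, 0], "turn": 0}, {"fingers": 75, "translation": [0, 0, 15], "turn": 0}, {"fingers": 75, "translation": [0, 0, 50], "turn": 0}, {"fingers": 75, "translation": [0, 0, 55], "turn": 0}, {"fingers": 75, "translation": [-4, 55, 0], "turn": 0}, {"fingers": 75, "translation": [-4, 55, 0], "turn": 0}]}}

```text
t: 18.18
eef_pos: [0.5896, 0.1309, 0.1458]
tool_rot: [0.001, -0.703, 0.712, -0.001]
contact_force: [-0.4, 0.3, -0.3]
gripper_width: 0.877
```

Emit:
{"method": "move_arm", "body": {"steps": [{"fingers": 75, "translation": [-4, 55, 0], "turn": 0}, {"fingers": 75, "translation": [-4, 55, 0], "turn": 0}, {"fingers": 75, "translation": [-5, 55, 0], "turn": 0}, {"fingers": 75, "translation": [-5, 56, 0], "turn": 0}, {"fingers": 75, "translation": [0, 0, -40], "turn": 0}, {"fingers": 75, "translation": [0, 0, 0], "turn": 0}]}}

```text
t: 18.92
eef_pos: [0.5687, 0.3501, 0.1014]
tool_rot: [-0.003, -0.704, 0.71, 0.0]
contact_force: [-0.0, -0.1, 0.4]
gripper_width: 0.881
```

```bash
python3 snap.py g9 210 130 370 250 195 120 305 220
```

```text
19.025 [0.57137678 0.35016153 0.10433153] 0.8801966104490815
```

View pics/g9.png

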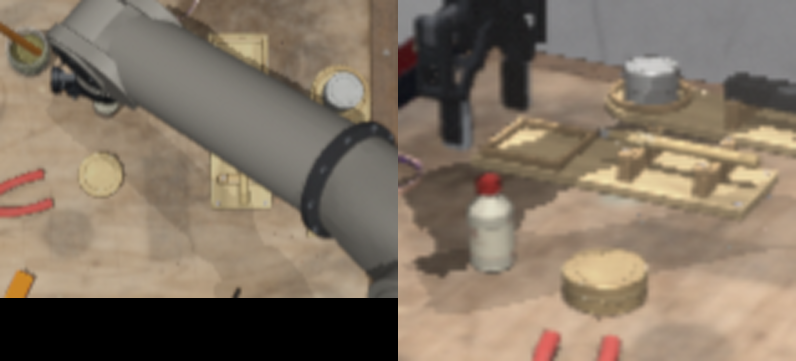

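Emit:
{"method": "move_arm", "body": {"steps": [{"fingers": 75, "translation": [0, 0, -30], "turn": 0}, {"fingers": 75, "translation": [0, 0, -30], "turn": 0}, {"fingers": 75, "translation": [0, 0, -25], "turn": 0}, {"fingers": 20, "translation": [0, 0, 0], "turn": 0}, {"fingers": 20, "translation": [0, 0, 0], "turn": 0}, {"fingers": 20, "translation": [0, 0, 0], "turn": 0}, {"fingers": 20, "translation": [0, 0, 0], "turn": 0}, {"fingers": 20, "translation": [0, 0, 0], "turn": 0}]}}

```text
t: 20.02
eef_pos: [0.5722, 0.3518, 0.0207]
tool_rot: [0.002, -0.703, 0.711, -0.001]
contact_force: [-0.4, -1.5, 7.5]
gripper_width: 0.386
```

Emit:
{"method": "move_arm", "body": {"steps": [{"fingers": 20, "translation": [0, 0, 15], "turn": 0}, {"fingers": 20, "translation": [0, 0, 35], "turn": 0}, {"fingers": 20, "translation": [0, 0, 40], "turn": 0}, {"fingers": 20, "translation": [13, -38, 0], "turn": 0}, {"fingers": 20, "translation": [13, -38, 0], "turn": 0}, {"fingers": 20, "translation": [13, -38, 0], "turn": 0}, {"fingers": 20, "translation": [12, -38, 0], "turn": 0}, {"fingers": 20, "translation": [12, -37, 0], "turn": 0}, {"fingers": 20, "translation": [0, 0, -40], "turn": 0}, {"fingers": 20, "translation": [0, 0, 0], "turn": 0}]}}

```text
t: 21.28
eef_pos: [0.6315, 0.161, 0.0665]
tool_rot: [-0.002, -0.703, 0.711, 0.001]
contact_force: [-0.1, 1.2, -0.1]
gripper_width: 0.391
```

```bash
python3 snap.py g10 270 130 370 220 205 110 305 200
```

```text
21.375 [0.63356296 0.16339712 0.06940789] 0.3895348537976094
```

View pics/g10.png

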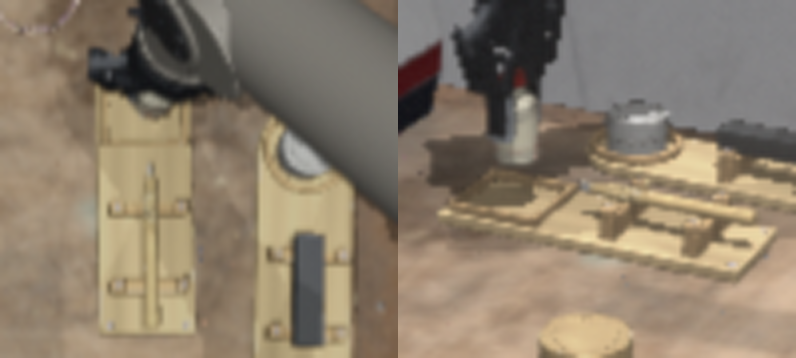

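Emit:
{"method": "move_arm", "body": {"steps": [{"fingers": 20, "translation": [1, 0, -20], "turn": 0}, {"fingers": 20, "translation": [0, 0, -10], "turn": 0}, {"fingers": 20, "translation": [0, 0, -7], "turn": 0}, {"fingers": 20, "translation": [0, 0, 0], "turn": 0}, {"fingers": 20, "translation": [0, 0, 0], "turn": 0}]}}

```text
t: 22.0
eef_pos: [0.6347, 0.1624, 0.0312]
tool_rot: [0.0, -0.704, 0.711, 0.0]
contact_force: [0.6, -0.2, -0.6]
gripper_width: 0.385
```

```bash
python3 snap.py g11 270 130 370 220 205 110 305 200
```

```text
22.1 [0.63470957 0.16225632 0.0312888 ] 0.38475746067549077
```

View pics/g11.png

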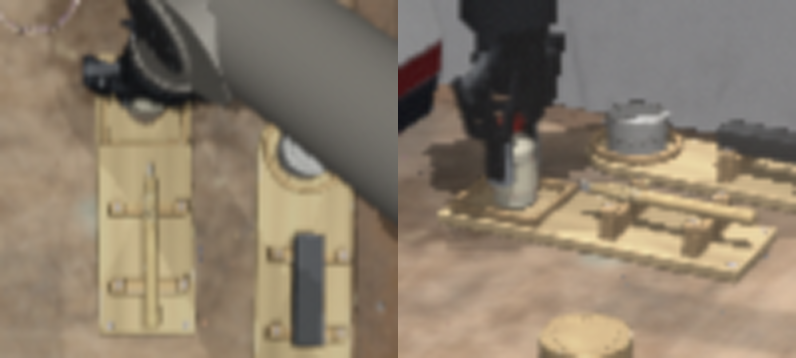

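The bottle is inside the frame (scene crop 515,190). Release, rise and clear the view.

Emit:
{"method": "move_arm", "body": {"steps": [{"fingers": 20, "translation": [0, 0, -1], "turn": 0}, {"fingers": 45, "translation": [0, 0, 0], "turn": 0}, {"fingers": 60, "translation": [0, 0, 0], "turn": 0}, {"fingers": 75, "translation": [0, 0, 0], "turn": 0}, {"fingers": 75, "translation": [0, 0, 30], "turn": 0}, {"fingers": 75, "translation": [0, 0, 50], "turn": 0}, {"fingers": 75, "translation": [0, 0, 50], "turn": 0}, {"fingers": 75, "translation": [0, 0, 40], "turn": 0}]}}

```text
t: 23.1
eef_pos: [0.635, 0.1624, 0.2027]
tool_rot: [0.001, -0.703, 0.711, -0.0]
contact_force: [-0.5, -0.2, 0.7]
gripper_width: 0.876
```

Emit:
{"method": "move_arm", "body": {"steps": [{"fingers": 75, "translation": [-20, -55, 0], "turn": 0}, {"fingers": 75, "translation": [-20, -55, 0], "turn": 0}, {"fingers": 75, "translation": [-20, -55, 0], "turn": 0}, {"fingers": 75, "translation": [-20, -55, 0], "turn": 0}, {"fingers": 75, "translation": [-20, -55, 0], "turn": 0}, {"fingers": 75, "translation": [-20, -55, 0], "turn": 0}, {"fingers": 75, "translation": [0, -55, 0], "turn": 0}, {"fingers": 75, "translation": [0, -50, 0], "turn": 0}, {"fingers": 75, "translation": [0, 0, 0], "turn": 0}]}}

```text
t: 24.22
eef_pos: [0.5133, -0.2781, 0.2001]
tool_rot: [-0.001, -0.701, 0.713, -0.001]
contact_force: [-1.0, 0.8, 0.1]
gripper_width: 0.875
```

```bash
python3 snap.py g12 230 130 370 240 205 120 305 210; python3 snap.py g13 285 135 365 225 210 120 300 180
```

```text
24.325 [ 0.51450757 -0.27277483  0.20013928] 0.8838565793385642
24.425 [ 0.5150187  -0.27116658  0.20030962] 0.8751998573840302
```

View pics/g12.png

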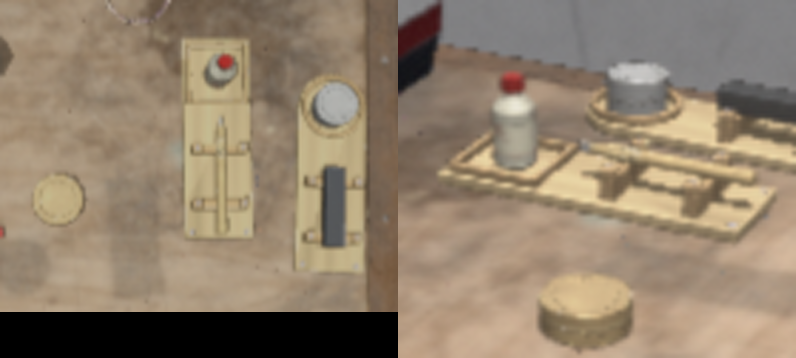

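View pics/g13.png

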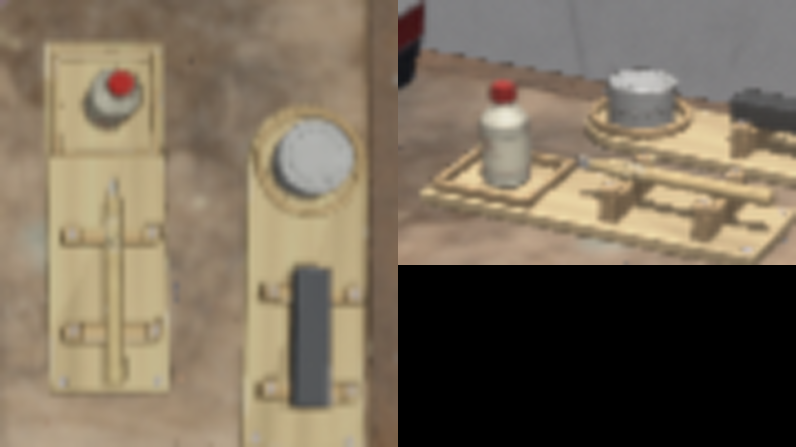

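Run:
```python
from h import *
f=lambda x,y,z:toworld("top",(285+x/4.975-.4,135+y/4.975-.4),z)[0].round(4)
print("tin",f(316,158,.044),"ring",f(308,161,.018))
print("stone",f(312,336,.048),"rest mid from blocks",(f(307,293,.036)+f(304,389,.036))/2)
print("cutter",(f(113,182,.0345)+f(117,383,.0345))/2,"rest",(f(110,236,.036)+f(112,332,.036))/2)
print("bottle",f(121,82,.083),"well",f(104,103,.018))
for c in("top","scene"): print(c,[(round(d["conf"],2),d["xy"]) for d in place_of(c,"flat_tin")[:2]])
```

```text
tin [0.5939 0.0198 0.044 ] ring [0.5968 0.0195 0.018 ]
stone [0.4692 0.0237 0.048 ] rest mid from blocks [0.46705 0.0255  0.036  ]
cutter [0.50495 0.15755 0.0345 ] rest [0.50335 0.1605  0.036  ]
bottle [0.6348 0.1612 0.083 ] well [0.6346 0.1643 0.018 ]
top [(0.23, [344.6, 202.8])]
scene [(0.61, [252.3, 201.6])]
```

```bash
python3 -c "
from station import *
print(hand_in())"
```

```text
the job is handed in; nothing more can be done
None
```

I made up both kits and handed the job in at about 24 s of the 96 s allowed; `hand_in` gives no verdict.

- **Square board:** the cutter lies in both notches, about 2 mm off along the rest and 3 mm off across. The bottle stands upright in the square well, about 3 mm off centre.
- **Round board:** the stone lies in both notches, about 2 mm off along and 2 mm off across. The tall tin stands lid up in the round well, about 3 mm off centre (limit 10 mm).
- **How sure the numbers are:** the offsets come from points I picked by eye in the last top picture. The camera calibration adds about 2 mm. I did not measure heights or tilts; in both views everything looks level, upright and seated.
- **Flat tin:** I never touched it, and both pictures show it where it was. The last network check was weak: the scene camera found it within about 2.5 pixels of its starting point. The top camera's only report was a low-confidence false hit (0.23) on the stone's rest on the round board.
- **Robot:** the gripper was open and clear of everything, above and to the right of the boards.

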